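# Free the round tea infuser from its spring bar

### The arm

A 6-joint arm with a two-finger parallel gripper is mounted at the origin on the work surface. World frame = base frame: x ahead of the robot, y to its left, z up, the work surface at z = 0. Lengths are in m, angles in rad, forces in N, time in s.
With the tool pointing down it reaches from about 0.425 to 0.925 m from the base axis. Payload 12.5 kg.
Tool frame: the origin (TCP) lies at the very end of the fingers, on their centre line; the grasp point (between the pads) lies 19 mm behind it; z points along the fingers, y is the direction in which the jaws open and shut (so a half turn about z gives the same grasp; the last joint's range is limited). The gripper opens to 85 mm and grips with 20 to 120 N. Pads are 22 mm wide; open, the fingers measure 114 mm over their backs; the gripper's body (76 mm by 85 mm) begins 54 mm behind the grasp point. The pads swing forward as they close: fully open they stand 13 mm farther back than shut.
Start: joints at [-1.345, 0.491, 1.559, -0, 1.092, -0.106], TCP at [0.204, -0.591, 0.231] pointing down, gripper open.
Joint ranges: [-3.1, 3.1], [-0.84, 2.19], [0.05, 2.79], [-1.13, 4.28], [0.06, 2.93], [-2.69, 2.69]. Speed limits (rad/s): [2.22, 2.22, 2.79, 3.14, 3.14, 3.14].

### API

Orientations are given as [roll, pitch, yaw] about the fixed x, y, z axes, in that order (R = Rz(yaw) Ry(pitch) Rx(roll)).
In Python, from cell import arm, snapshot, get_calibration, spotter gives the robot as it stands. The module is installed in compiled form; this text tells all that it offers.
- The arm moves only by the shell command python3 -m pendant 'ROWS' [OPENING]. ROWS is JSON, a list of rows, each an object of numbers: "dx", "dy", "dz": the shift along the world's x, y, z in m; "ax", "ay", "az": the turn, a rotation vector about the world's x, y, z in rad. In form: [{"dx": .., "dy": .., "dz": .., "ax": .., "ay": .., "az": ..}, ...]. A call has 1 to 5 rows; each row shifts and turns the commanded pose from where the row before left it; what a row does not reach is not made up. A row lasts 1/8 s, in which the tool goes at most 62.5 mm and 10.7 degrees, less where a joint would pass 70% of its speed; a pose out of reach is approached as far as the arm can. A call is refused whole if a number of a shift passes 0.0625 or a number of a turn 0.188, either way. A call with a gripper value outside its range is refused whole. OPENING is the finger opening in m, from 0 to 0.0854, set as the call begins (- or left out, the last holds). The fingers move at their own pace and stop on an object; the grip force is fixed at half the most. Time passes only in rows, so rows that do not move let the fingers close. It gives the time, the measured TCP pose, the force and the opening at its end, in the units of the state.
- arm.get_obs(): the state, without advancing time (a new reading comes with each control period).
- snapshot(name): name is "scene" or "top"; returns the picture (384x512x3 uint8, red, green, blue); there is no depth.
- get_calibration(name): a dict with "fx", "fy", "cx", "cy" (pixels), "k1" (the pictures are not rectified: a ray, as slopes to the right and down, at radius r is drawn at 1 + k1 r^2 times it, then the intrinsics apply), "position" and "attitude" of the camera in the world. Camera axes: x right, y down, z forward; pixel columns grow to the right and rows downward; lengths in m; the calibration is good to about 2 mm. A picture is of the moment at which its call begins. get_calibration takes no time and is no camera call.
- arm.job_done(): hands the job in, once; it reports no verdict.
Trained networks look in the newest picture that a camera, given by its name, has taken for a name from the list of things; names that differ only in an ending like _2 or _b are one class to them, and where a whole thing is asked for, a point or a joint stands for the part that bears it (a point fixed in the world has none). Each returns a list of dicts, best first, with "confidence" (0 to 1); they miss things now and then, are a little off and sometimes report something else, mostly with a low value. They report only what shows in the picture. A call takes as long as a camera call. They do not tell look-alikes from the thing itself.
- spotter.regions_of(thing, camera): "mask" (384x512 bool, what is visible of it) and "position" ([column, row] in pixels, amid what is visible of it).
The state is a dict: "clock": time; "joint_positions": joint angles; "joint_vel": joint speeds; "tau": joint torques, N m; "tool_pos": TCP position; "ee_rot": TCP orientation; "contact_force": force on the tool from outside, world axes, zero at the start; "ft_torque": the same for the moment, N m; "grip_width": finger opening in m.
Only numpy, scipy, OpenCV 4.12 (cv2) and the standard library are available. Lean on these libraries where they do the work, as an engineer would, in place of code of your own. Each camera call takes 0.05 s, during which the arm holds its last target.

### The job

Two tea infusers hang on the spring bars of two drip stands. With the forked tool, not with the fingers, push the collar of the spring bar sideways until the ball-shaped infuser comes free and drops into the tray of its stand; leave the long infuser hanging. Then stand the forked tool upright again in its little tray, where you found it.

Things in the scene. Friction and masses are not known exactly. Their poses are not given: they have to be found in the camera images.
- fork_tool: Forked tool, 107 mm tall, standing on its two prongs in a shallow wooden tray (110 x 90 mm, rim 12 mm). Top 50 mm: dark wooden handle, 22 x 22 mm. Below, a steel fork 44 mm wide (its x) and 16 mm thick (its y): prongs 9 mm wide, between them a gap 26 mm wide and 45 mm deep, open below. Origin: midway between the prong tips, at their underside; z up. Same after a half turn about z. 0.12 kg.
- stand_ball: Fixed stand under the ball infuser: wooden tray 110 (x) by 190 mm (y), floor 6 mm thick, rim 18 mm, back plate 104 mm high at x = -47 mm. Origin: centre of underside, z up. A steel bar 8 mm thick runs along y at x = 0, z = 87 mm. Lugs at y = 32 to 42 and 58 to 68 mm, top z = 99 mm; the infuser hangs between them. Spring housing at y below -53 mm, top z = 102 mm. The other stand is alike.
- collar (a point): Centre of the face to push on the ball stand's spring bar: a collar disc 40 mm across, 6 mm thick, fixed on the bar; at rest at y = -4 mm, z = 87 mm of the stand. The fork goes astride the bare bar between it and the lug (36 mm). Pushed to the stand's -y it slides with the bar: the infuser drops after 20 to 26 mm, stop at 40 mm. Spring 2 N at first, 4 N at the end; it returns by itself.
- infuser_ball: Steel ball tea infuser, 40 mm across, with a flat upright eye above it (30 mm wide, 8 mm thick) through which the spring bar passes. Origin: centre of the ball, z up through the eye. It hangs with its origin 51 mm above the stand's underside and falls 25 mm to the tray floor when the bar is withdrawn. 0.06 kg.
- infuser_long: The other infuser, to be left hanging: a steel cylinder 26 mm across and 42 mm long with the same kind of eye, on the other stand. Origin: on its axis, 24 mm above its lower end, z up through the eye.
Not all that is in view belongs to the job. What is shaped like the fork_tool but blue or purple is not meant.

How it is judged:
On the way, in this order (a step that is already met when the one before it is completed fails the run):
1. the forked tool presses on the spring bar of the ball infuser's stand (contact force between fork_tool and stand_ball above 0.8 N), for 0.1 s.
2. the ball infuser has dropped off the bar into the tray of its stand (z of infuser_ball in the frame of stand_ball below 0.034 m), for 0.2 s.
At the end, for the whole second after the job is handed in: The ball infuser lies at rest in the tray of its own stand, off the bar; the forked tool stands upright (within 10 degrees) in its little tray within 30 mm of where it was found, released; the long infuser still hangs within 20 mm of its place (z of infuser_ball in the frame of stand_ball below 0.034 m and x of infuser_ball in the frame of stand_ball between -0.052 and 0.052 m and y of infuser_ball in the frame of stand_ball between -0.092 and 0.092 m and linear speed of infuser_ball below 0.05 m/s and angle between fork_tool's own z axis and vertical below 0.17 rad and distance of fork_tool from where it was at the start of the episode below 0.03 m and linear speed of fork_tool below 0.02 m/s and distance of infuser_long from where it was at the start of the episode below 0.02 m); the robot touches nothing.
It fails at once if the long infuser is knocked off or dragged more than 30 mm from its place (distance of infuser_long from where it was at the start of the episode above 0.03 m).
It fails at once if the fingers press the stand or its bar themselves (contact force between the fingers and stand_ball above 2 N).
It fails at once if the fingers handle the ball infuser (contact force between the fingers and infuser_ball above 1 N).
It also fails if it takes over 51 s, if anything falls off the work surface, if the arm or the gripper's body presses on something with over 40 N, if the wrist force passes 120 N, or if a joint passes its speed limit or range.

## Working session

There is one attempt and no reset: what is moved stays moved. The work goes in short steps, Python scripts to look and compute and a shell command to move; the robot and the scene stay as the last step left them, time stands still between calls to the robot, and variables do not carry over. Pictures are saved under pics/ and viewed, and the job is handed in when it is done.

```bash
mkdir -p pics; ls; cat > h.py <<'E'
import numpy as np,cv2
from cell import arm,snapshot,get_calibration,spotter
E
python3 - <<'E'
from h import *
for n in("scene","top"):
    im=snapshot(n); cv2.imwrite(f"pics/{n}0.png",im[:,:,::-1]); np.save(f"{n}0.npy",im)
    c=get_calibration(n);print(n,c)
    for t in("fork_tool","stand_ball","infuser_ball","infuser_long","collar"):
        for r in spotter.regions_of(t,n): print(n,t,round(r["confidence"],2),r["position"],r["mask"].sum())
print(arm.get_obs())
E
```

```text
pics
scene {'fx': 454.32878976522727, 'fy': 454.32878976522727, 'cx': 253.25647509248404, 'cy': 188.03356722550126, 'k1': 0.055889081945569685, 'position': array([0.98151433, 0.43233052, 0.88406489]), 'attitude': array([-2.48809913,  0.00386891,  2.30515819])}
scene fork_tool 0.97 [270.8, 144.0] 494
scene fork_tool 0.9 [263.0, 176.5] 418
scene fork_tool 0.79 [236.6, 150.1] 432
scene stand_ball 0.82 [146.5, 149.9] 4604
scene infuser_ball 0.57 [163.5, 158.0] 261
scene infuser_long 0.5 [336.0, 270.2] 278
scene collar 0.68 [135.7, 140.3] 176
top {'fx': 347.19208267993616, 'fy': 347.19208267993616, 'cx': 250.46282779498912, 'cy': 189.83562896214752, 'k1': -0.055451493017721544, 'position': array([0.39495485, 0.02700973, 0.75142451]), 'attitude': array([-2.9738138 ,  0.02045973, -1.56597226])}
top fork_tool 0.81 [324.3, 216.9] 301
top fork_tool 0.75 [301.1, 260.3] 287
top fork_tool 0.66 [266.6, 203.9] 234
top stand_ball 0.74 [398.0, 143.1] 5106
top infuser_ball 0.52 [373.1, 149.3] 192
top infuser_long 0.66 [140.2, 164.8] 94
top collar 0.56 [405.8, 134.9] 338
top collar 0.46 [269.0, 205.0] 249
{'clock': 0.6, 'joint_positions': array([-1.34459562e+00,  4.90854053e-01,  1.55893365e+00, -3.36078079e-05,
        1.09172332e+00, -1.05603813e-01]), 'joint_vel': array([ 0.00058509, -0.00154606,  0.00022565, -0.00087552, -0.00164234,
        0.00129971]), 'tau': array([-4.79651953e-04, -6.18004203e+01, -2.61776555e+01, -3.37622248e-05,
        4.18749023e-04, -6.54008559e-06]), 'tool_pos': array([ 0.2036036 , -0.59089751,  0.23134389]), 'ee_rot': array([3.14151462e+00, 3.82639007e-05, 3.31820013e-01]), 'contact_force': array([ 0.463206  ,  0.16915526, -0.43753471]), 'ft_torque': array([ 0.01158408, -0.05119249,  0.00375611]), 'grip_width': 0.0854215568051635}
```

View pics/scene0.png

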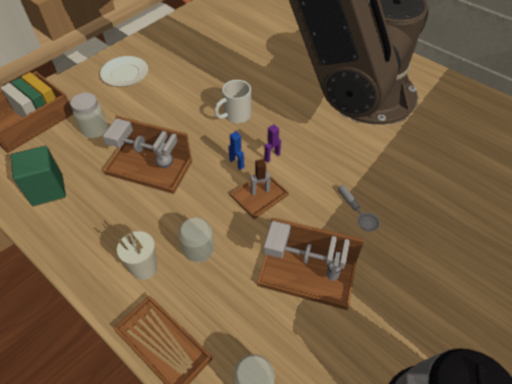

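View pics/top0.png

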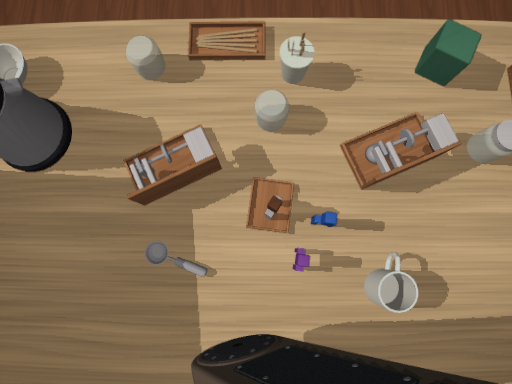

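```bash
cat >> h.py <<'E'
from scipy.spatial.transform import Rotation as R
from scipy.optimize import least_squares
CAL={n:get_calibration(n) for n in("scene","top")}
def proj(n,P):
    c=CAL[n];P=np.atleast_2d(P)
    r=R.from_euler("xyz",c["attitude"]).as_matrix()
    q=(P-c["position"])@r
    K=np.array([[c["fx"],0,c["cx"]],[0,c["fy"],c["cy"]],[0,0,1]])
    s=q[:,:2]/q[:,2:]; s=s*(1+c["k1"]*(s**2).sum(1,keepdims=True))
    return s*[c["fx"],c["fy"]]+[c["cx"],c["cy"]]
def ray(n,px):
    c=CAL[n];d=(np.array(px,float)-[c["cx"],c["cy"]])/[c["fx"],c["fy"]]
    s=d.copy()
    for _ in range(20): s=d/(1+c["k1"]*(s@s))
    v=R.from_euler("xyz",c["attitude"]).as_matrix()@np.array([s[0],s[1],1])
    return c["position"],v/np.linalg.norm(v)
def onz(n,px,z):
    o,v=ray(n,px);return o+v*(z-o[2])/v[2]
def tri(ps,pt):
    f=lambda X:np.r_[(proj("scene",X)[0]-ps),(proj("top",X)[0]-pt)]
    s=least_squares(f,onz("top",pt,0.05));return s.x,np.abs(s.fun).max()
def crop(im,u0,u1,v0,v1,k,fn):
    cv2.imwrite(fn,cv2.resize(im[v0:v1,u0:u1,::-1],None,fx=k,fy=k,interpolation=cv2.INTER_CUBIC))
E
python3 - <<'E'
from h import *
s=np.load("scene0.npy");t=np.load("top0.npy")
crop(s,95,295,100,220,4,"pics/c1.png");crop(t,230,470,100,280,3,"pics/c2.png")
for o in ([.2,-.59,.23],[0,0,0],[.5,0,0],[.5,.3,0]):print(proj("top",o),proj("scene",o))
print(tri([163.5,158],[373.1,149.3]),tri([336,270],[140,165]),tri([135.7,140.3],[405.8,134.9]))
for a in ([270.8,144],[263,176.5],[236.6,150]):
  for b in ([324.3,217],[301,260],[266.6,204]): print(a,b,tri(a,b))
E
```

```text
[[659.54447803 372.70198887]] [[170.12372219 -28.66294708]]
[[270.6252565  446.35291127]] [[371.08239956  93.91987503]]
[[270.10877177 199.87856346]] [[255.40871599 197.8567823 ]]
[[134.3836039  199.55356215]] [[360.25446928 273.8575799 ]]
(array([ 0.59514918, -0.20849651,  0.0670893 ]), np.float64(0.08235365276891571)) (array([0.56182625, 0.26924404, 0.06644336]), np.float64(0.39603212173346947)) (array([ 0.61698822, -0.26669573,  0.1003729 ]), np.float64(2.027416048284465))
[270.8, 144] [324.3, 217] (array([ 0.43668115, -0.07173792,  0.1030885 ]), np.float64(20.101278758247986))
[270.8, 144] [301, 260] (array([ 0.37304104, -0.06031113,  0.0445041 ]), np.float64(0.5042346117110128))
[270.8, 144] [266.6, 204] (array([0.46811496, 0.01305119, 0.17378704]), np.float64(0.8098176839853863))
[263, 176.5] [324.3, 217] (array([ 0.44425197, -0.09031087, -0.02647554]), np.float64(19.146095018895267))
[263, 176.5] [301, 260] (array([ 0.36993578, -0.08140402, -0.10677225]), np.float64(1.8082360669594095))
[263, 176.5] [266.6, 204] (array([0.48212914, 0.00885673, 0.07250783]), np.float64(0.48337656131684525))
[236.6, 150] [324.3, 217] (array([ 0.45645148, -0.10418324,  0.05962474]), np.float64(1.0262243260755213))
[236.6, 150] [301, 260] (array([ 0.39043485, -0.09527226, -0.00434107]), np.float64(19.684899631078707))
[236.6, 150] [266.6, 204] (array([ 0.48828657, -0.01137536,  0.14073606]), np.float64(18.509120873067644))
```

View pics/c1.png

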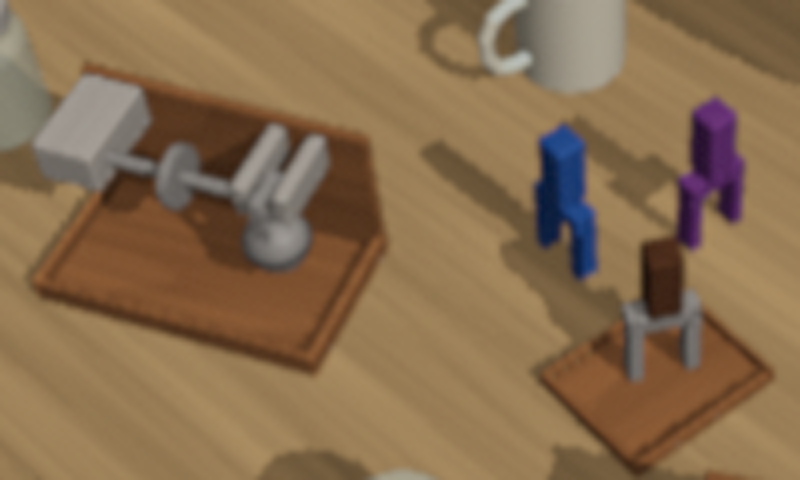

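View pics/c2.png

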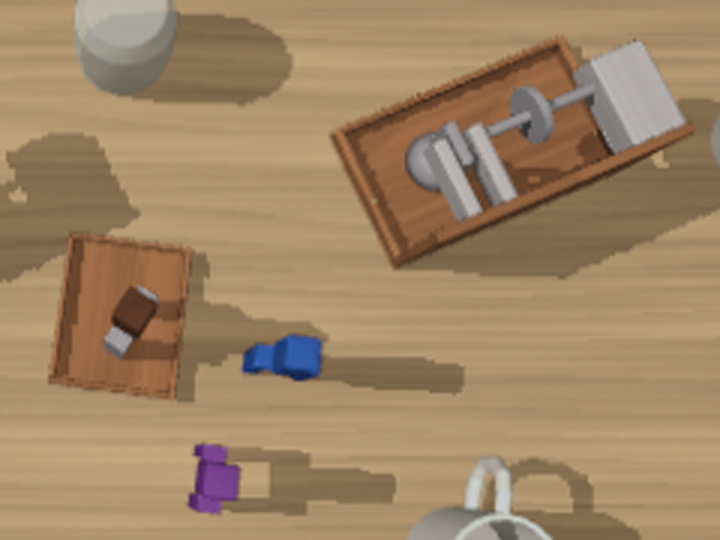

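```bash
python3 - <<'E'
from h import *
s=np.load("scene0.npy");t=np.load("top0.npy")
def g(im,u0,u1,v0,v1,k,fn):
    a=cv2.resize(im[v0:v1,u0:u1,::-1],None,fx=k,fy=k,interpolation=cv2.INTER_CUBIC)
    for u in range(u0,u1,10): cv2.line(a,((u-u0)*k,0),((u-u0)*k,6),(0,0,255),1);cv2.putText(a,str(u),((u-u0)*k,16),0,.35,(0,0,255),1)
    for v in range(v0,v1,10): cv2.line(a,(0,(v-v0)*k),(6,(v-v0)*k),(0,0,255),1);cv2.putText(a,str(v),(8,(v-v0)*k+4),0,.35,(0,0,255),1)
    cv2.imwrite(fn,a)
g(s,98,198,110,195,8,"pics/d1.png");g(t,336,466,106,196,6,"pics/d2.png")
g(s,222,292,150,220,8,"pics/d3.png");g(t,240,300,172,238,8,"pics/d4.png")
E
```

```text
(no output)
```

View pics/d1.png

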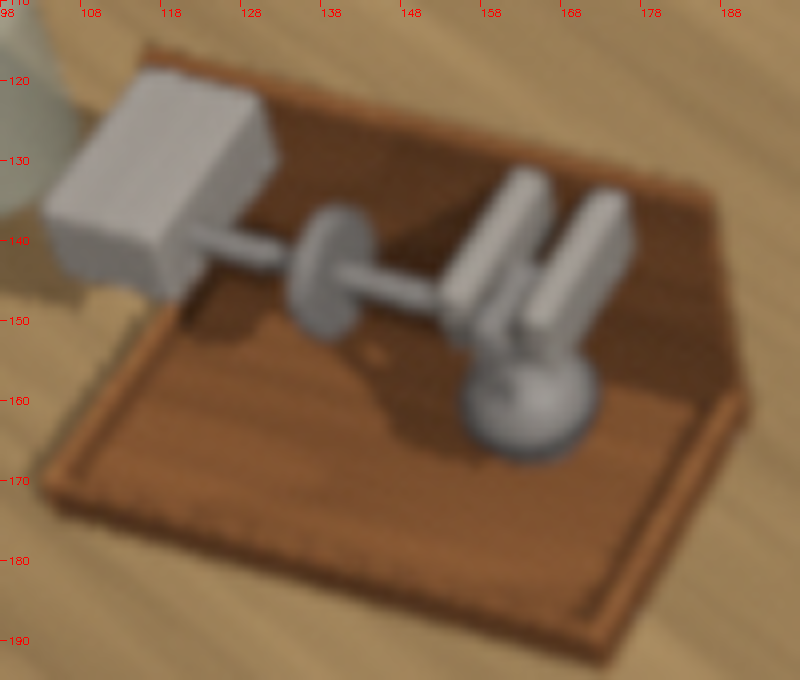

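View pics/d2.png

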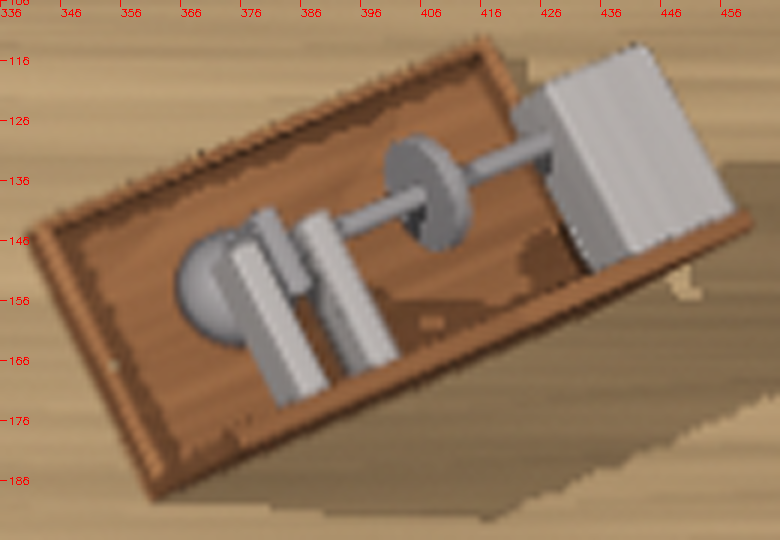

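View pics/d3.png

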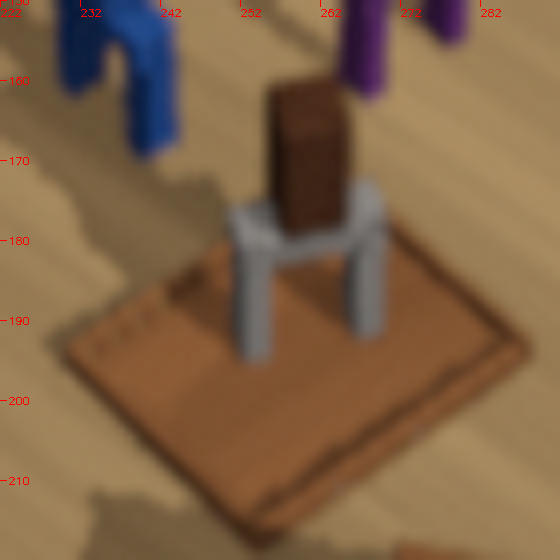

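View pics/d4.png

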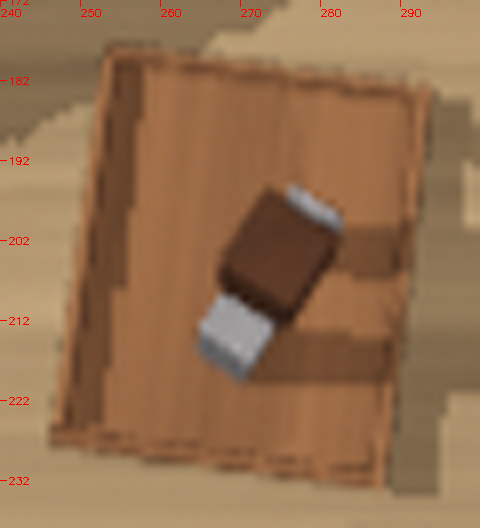

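```bash
cat > fit.py <<'E'
from h import *
def fit(pts,x0):
    def res(p,full=False):
        r=R.from_euler("z",p[3])
        o=[proj(n,r.apply(np.array(l)/1000)+p[:3])[0]-np.array(px) for n,l,px in pts]
        return np.array(o) if full else np.ravel(o)
    s=least_squares(res,x0,loss="soft_l1",x_scale=[.01,.01,.01,.1])
    print("pose",s.x.round(4),"yawdeg",np.degrees(s.x[3]).round(2))
    for (n,l,px),e in zip(pts,res(s.x,True)): print(n,l,e.round(1))
    return s.x
if __name__=="__main__":
    S,T="scene","top"
    st=[(S,(55,-95,18),(103.5,171)),(S,(55,95,18),(174,190)),(S,(-55,95,18),(191.5,160)),(S,(0,-4,87),(139.3,144)),(S,(0,50,51),(164.3,159.2)),
    (T,(55,95,18),(341.5,146)),(T,(-55,95,18),(361,187.5)),(T,(55,-95,18),(416.5,112.5)),(T,(0,-4,87),(407,137.7)),(T,(0,50,51),(375,154))]
    a=fit(st,[.6,-.24,0,.4])
    tr=[(S,(-45,-55,12),0)]
    # fork handle: top corners and prong tips
    fk=[(S,(-17.5,0,0),(253.8,194.5)),(S,(17.5,0,0),(268,191.5)),(S,(0,0,107),(260.5,162.5)),
        (T,(0,0,107),(274.6,204)),(T,(-16.5,0,57),(269.2,213)),]
    b=fit(fk,[.48,.01,.005,.5])
E
python3 fit.py
```

```text
pose [ 0.6097 -0.2642 -0.0028  0.4025] yawdeg 23.06
scene (55, -95, 18) [-0.9 -0.7]
scene (55, 95, 18) [-1.1  0. ]
scene (-55, 95, 18) [-0.  -2.6]
scene (0, -4, 87) [1.4 0.5]
scene (0, 50, 51) [-0.6  0.8]
top (55, 95, 18) [-0.8 -2.4]
top (-55, 95, 18) [1.5 1.4]
top (55, -95, 18) [-0.  -0.4]
top (0, -4, 87) [-2.2  1.5]
top (0, 50, 51) [-0.   0.1]
pose [ 0.4763 -0.0034 -0.005   2.606 ] yawdeg 149.31
scene (-17.5, 0, 0) [ 0.2 -0.3]
scene (17.5, 0, 0) [-0.4 -0.7]
scene (0, 0, 107) [0.8 1.6]
top (0, 0, 107) [-0.7  0.8]
top (-16.5, 0, 57) [  7.6 -12. ]
```

```bash
cat > ov.py <<'E'
from fit import *
import sys
def box(x0,x1,y0,y1,z0,z1):
    c=[(x,y,z) for x in(x0,x1) for y in(y0,y1) for z in(z0,z1)]
    return [(a,b) for i,a in enumerate(c) for b in c[i+1:] if sum(p!=q for p,q in zip(a,b))==1]
def circ(y,r=20,x=0,z=87):
    t=np.linspace(0,6.283,33);p=[(x+r*np.cos(a),y,z+r*np.sin(a)) for a in t];return list(zip(p[:-1],p[1:]))
STAND=box(-55,55,-95,95,0,18)+circ(-7)+circ(-1)+[((0,-53,87),(0,68,87))]+box(-2,2,32,42,80,99)+box(-2,2,58,68,80,99)
FORK=box(-11,11,-11,11,57,107)+box(-22,-13,-8,8,0,57)+box(13,22,-8,8,0,57)
TRAY=box(-55,55,-45,45,0,12)
def draw(n,im,win,k,items,fn):
    u0,u1,v0,v1=win;a=cv2.resize(im[v0:v1,u0:u1,::-1],None,fx=k,fy=k,interpolation=cv2.INTER_CUBIC)
    for L,p,col in items:
        r=R.from_euler("z",p[3])
        for s,e in L:
            q=proj(n,r.apply(np.array([s,e])/1000)+p[:3]);q=((q-[u0,v0]+.5)*k).astype(int)
            cv2.line(a,tuple(map(int,q[0])),tuple(map(int,q[1])),col,1)
    cv2.imwrite(fn,a)
E
python3 - <<'E'
from ov import *
S,T="scene","top"
fk=[(S,(17.5,0,0),(253.8,194)),(S,(-17.5,0,0),(268,191)),(S,(0,0,107),(260.5,162.5)),
        (T,(0,0,107),(274.6,204)),(T,(-16.5,0,57),(269.2,213)),]
b=fit(fk,[.48,.01,.005,-.5])
a=[.6097,-.2642,0,.4025]
s=np.load("scene0.npy");t=np.load("top0.npy")
draw(S,s,(98,198,110,200),8,[(STAND,a,(0,255,0))],"pics/e1.png")
draw(T,t,(336,466,106,196),6,[(STAND,a,(0,255,0))],"pics/e2.png")
i1=cv2.imread
draw(S,s,(222,292,150,220),6,[(FORK,b,(0,255,0))],"pics/e3.png")
draw(T,t,(240,300,172,242),6,[(FORK,b,(0,255,0))],"pics/e4.png")
cv2.imwrite("pics/e34.png",np.hstack([i1("pics/e3.png"),i1("pics/e4.png")]))
E
```

```text
pose [ 0.4779 -0.0041 -0.0019 -0.5783] yawdeg -33.13
scene (17.5, 0, 0) [-0.5 -0.6]
scene (-17.5, 0, 0) [-0.9 -0.5]
scene (0, 0, 107) [0.1 0.9]
top (0, 0, 107) [-0.3 -0.2]
top (-16.5, 0, 57) [-0.5  0.8]
```

View pics/e1.png

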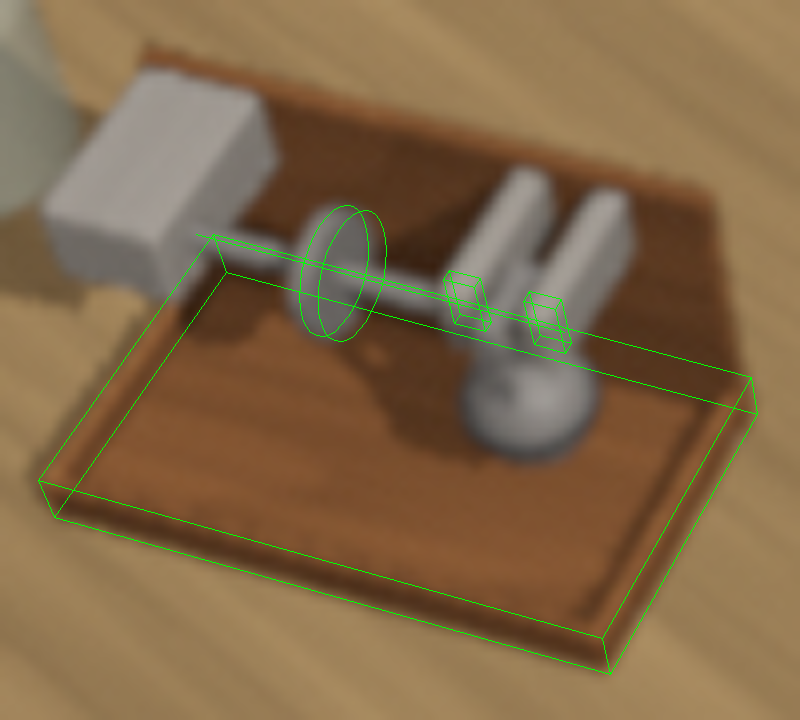

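View pics/e2.png

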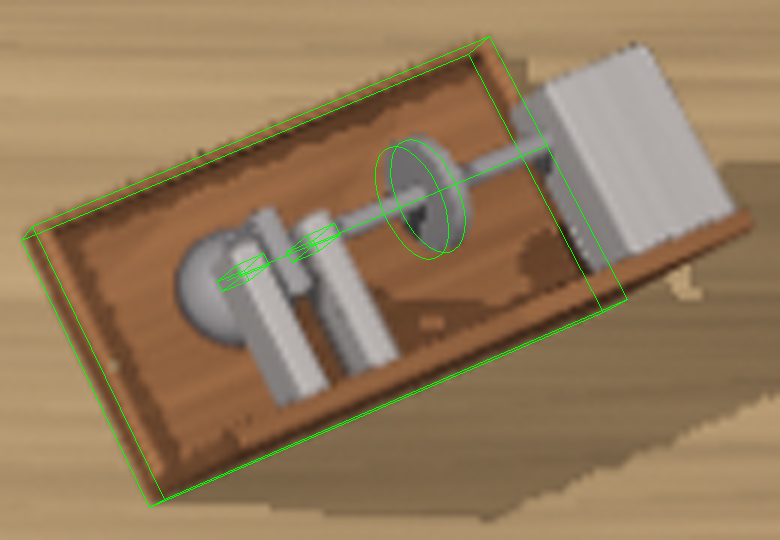

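View pics/e34.png

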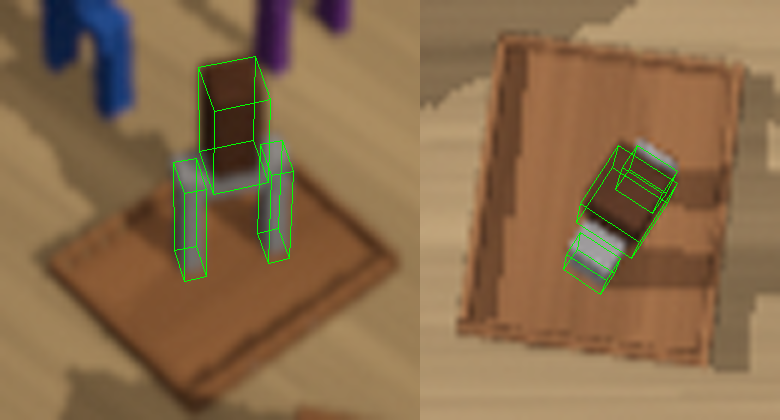

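```bash
python3 - <<'E'
from ov import *
import ov
S,T="scene","top"
st=[(S,(55,-95,18),(103.5,171)),(S,(55,95,18),(174,190)),(S,(-55,95,18),(191.5,160.5)),(S,(0,-7,87),(139.3,143.8)),(S,(0,50,51),(164.3,159.2)),
    (T,(55,95,18),(341.5,146)),(T,(-55,95,18),(361,187.5)),(T,(55,-95,18),(416.5,112.5)),(T,(0,-7,87),(407,138)),(T,(0,50,51),(375,154))]
a=fit(st,[.6,-.24,0,.4])
S2=box(-55,55,-95,95,0,18)+circ(-10)+circ(-4)+[((0,-53,87),(0,32,87))]+circ(50,20,0,51)
s=np.load("scene0.npy");t=np.load("top0.npy")
draw(S,s,(98,198,110,200),8,[(S2,a,(0,255,0))],"pics/f1.png")
draw(T,t,(336,466,106,196),6,[(S2,a,(0,255,0))],"pics/f2.png")
E
```

```text
pose [ 0.6094 -0.2641 -0.003   0.4014] yawdeg 23.0
scene (55, -95, 18) [-0.7 -0.7]
scene (55, 95, 18) [-0.9  0.1]
scene (-55, 95, 18) [ 0.1 -3.1]
scene (0, -7, 87) [0.4 0.4]
scene (0, 50, 51) [-0.4  0.8]
top (55, 95, 18) [-0.9 -2.4]
top (-55, 95, 18) [1.4 1.5]
top (55, -95, 18) [-0.1 -0.2]
top (0, -7, 87) [-1.   0.8]
top (0, 50, 51) [-0.1  0.3]
```

View pics/f1.png

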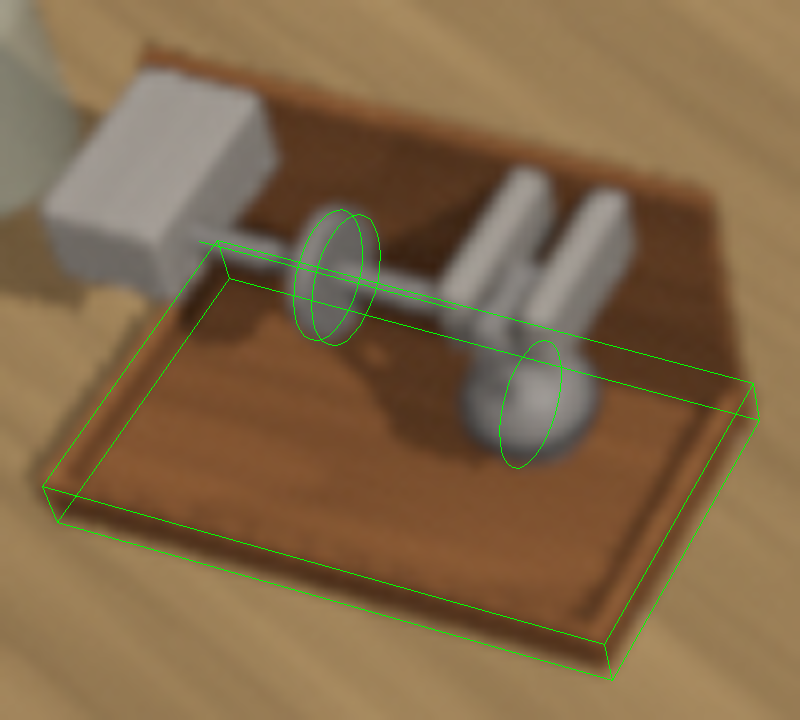

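View pics/f2.png

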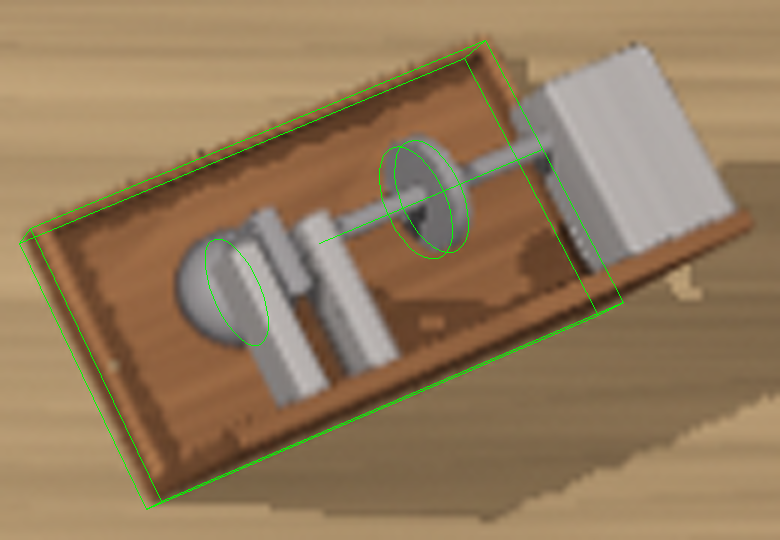

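```bash
python3 - <<'E'
from h import *
c,e=tri([139.3,143.8],[407,138]);print("collar",c,e)
y=np.array([-np.sin(.4014),np.cos(.4014)])
r=R.from_euler("z",.4014)
print("from fit", r.apply([0,-.007,.087])+[.6094,-.2641,0])
print("target", c[:2]+.021*y, [.6094,-.2641]+.014*y,"ydir",y)
print(tri([164.3,159.2],[375,154]), r.apply([0,.05,.051])+[.6094,-.2641,0])
E
```

```text
collar [ 0.61299559 -0.27130523  0.08608468] 0.2503842578285571
from fit [ 0.61213495 -0.2705436   0.087     ]
target [ 0.60479074 -0.25197441] [ 0.6039301  -0.25121279] ydir [-0.39070745  0.92051491]
(array([ 0.58928733, -0.21681522,  0.051718  ]), np.float64(0.1332621483728076)) [ 0.58986463 -0.21807425  0.051     ]
```

```bash
python3 -m pendant '[{"dx":0.035,"dy":0.045,"az":-0.09},{"dx":0.035,"dy":0.045,"az":-0.09},{"dx":0.035,"dy":0.045,"az":-0.09},{"dx":0.035,"dy":0.045,"az":-0.09},{"dx":0.035,"dy":0.045,"az":-0.09}]' 0.06 && python3 -m pendant '[{"dx":0.02,"dy":0.057,"az":-0.09},{"dx":0.02,"dy":0.057,"az":-0.09},{"dx":0.02,"dy":0.057,"az":-0.09},{"dx":0.02,"dy":0.057,"az":-0.09},{"dx":0.02,"dy":0.057,"az":-0.1}]' && python3 -m pendant '[{"dx":0.0,"dy":0.04},{"dx":0.0,"dy":0.037},{},{}]'
```

```text
$[0]: bad value
```

```bash
python3 -m pendant '[{"dx":0.035,"dy":0.045,"dz":0,"ax":0,"ay":0,"az":-0.09},{"dx":0.035,"dy":0.045,"dz":0,"ax":0,"ay":0,"az":-0.09},{"dx":0.035,"dy":0.045,"dz":0,"ax":0,"ay":0,"az":-0.09},{"dx":0.035,"dy":0.045,"dz":0,"ax":0,"ay":0,"az":-0.09},{"dx":0.035,"dy":0.045,"dz":0,"ax":0,"ay":0,"az":-0.09}]' 0.06
```

```text
clock: 1.23
tool_pos: [0.3795, -0.3644, 0.2315]
ee_rot: [3.141, -0.0, -0.121]
contact_force: [1.1, 0.2, -0.1]
grip_width: 0.0599
```

```bash
python3 -m pendant '[{"dx":0.02,"dy":0.057,"dz":0,"ax":0,"ay":0,"az":-0.09},{"dx":0.02,"dy":0.057,"dz":0,"ax":0,"ay":0,"az":-0.09},{"dx":0.02,"dy":0.057,"dz":0,"ax":0,"ay":0,"az":-0.09},{"dx":0.02,"dy":0.057,"dz":0,"ax":0,"ay":0,"az":-0.09},{"dx":0.02,"dy":0.057,"dz":0,"ax":0,"ay":0,"az":-0.1}]' && python3 -m pendant '[{"dx":0,"dy":0.04,"dz":-0.02,"ax":0,"ay":0,"az":0},{"dx":0,"dy":0.035,"dz":-0.02,"ax":0,"ay":0,"az":0},{"dx":0,"dy":0,"dz":0,"ax":0,"ay":0,"az":0}]'
python3 - <<'E'
from ov import *
s=snapshot("scene");t=snapshot("top")
np.save("scene1.npy",s)
cv2.imwrite("pics/g.png",np.hstack([cv2.resize(s[120:220,200:330,::-1],None,fx=3,fy=3),cv2.resize(t[160:260,220:350,::-1],None,fx=3,fy=3)]))
o=arm.get_obs();print(o["clock"],o["tool_pos"],o["ee_rot"])
E
```

```text
clock: 1.85
tool_pos: [0.4791, -0.079, 0.2316]
ee_rot: [-3.141, -0.001, -0.582]
contact_force: [0.7, -0.6, 0.7]
grip_width: 0.0599
clock: 2.22
tool_pos: [0.4779, -0.0041, 0.1904]
ee_rot: [3.141, 0.002, -0.575]
contact_force: [-0.0, -0.7, 1.0]
grip_width: 0.0597
2.325 [ 0.47884955 -0.00594616  0.19155791] [ 3.14149995e+00 -3.03220566e-04 -5.77271517e-01]
```

View pics/g.png

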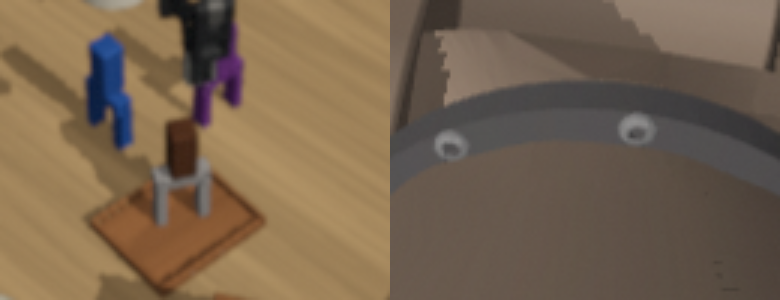

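```bash
python3 -m pendant '[{"dx":0,"dy":0,"dz":-0.04,"ax":0,"ay":0,"az":0},{"dx":0,"dy":0,"dz":-0.03,"ax":0,"ay":0,"az":0},{"dx":0,"dy":0,"dz":-0.03,"ax":0,"ay":0,"az":0},{"dx":0,"dy":0.001,"dz":-0.02,"ax":0,"ay":0,"az":0},{"dx":0,"dy":0,"dz":0,"ax":0,"ay":0,"az":0}]'
python3 - <<'E'
from ov import *
s=snapshot("scene")
crop(s,200,330,120,220,6,"pics/g2.png")
E
```

```text
clock: 2.95
tool_pos: [0.4785, -0.0059, 0.0708]
ee_rot: [3.141, 0.001, -0.58]
contact_force: [-0.1, -0.9, 0.7]
grip_width: 0.0599
```

View pics/g2.png

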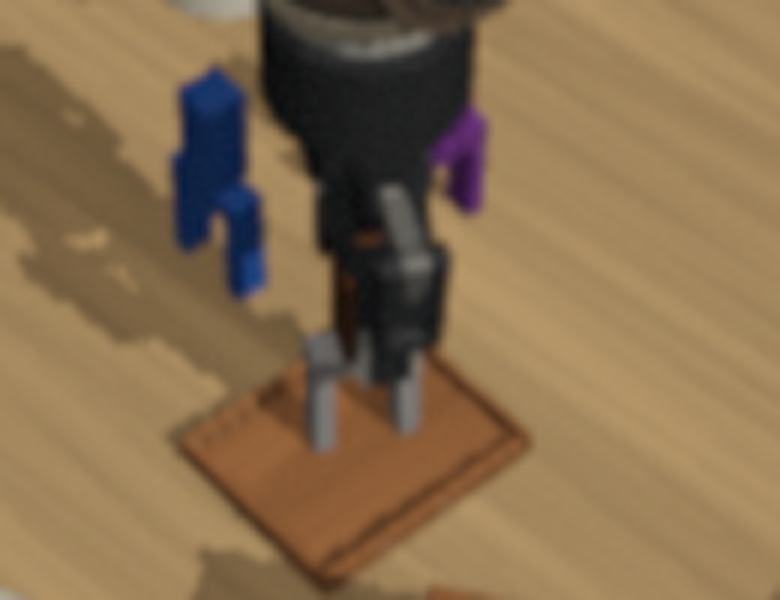

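```bash
python3 -m pendant '[{"dx":0,"dy":0,"dz":0,"ax":0,"ay":0,"az":0},{"dx":0,"dy":0,"dz":0,"ax":0,"ay":0,"az":0},{"dx":0,"dy":0,"dz":0,"ax":0,"ay":0,"az":0},{"dx":0,"dy":0,"dz":0,"ax":0,"ay":0,"az":0},{"dx":0,"dy":0,"dz":0,"ax":0,"ay":0,"az":0}]' 0.01
python3 - <<'E'
from ov import *
s=snapshot("scene");np.save("scene_grip.npy",s)
crop(s,200,330,120,220,6,"pics/g3.png")
E
```

```text
clock: 3.62
tool_pos: [0.479, -0.005, 0.0723]
ee_rot: [-3.141, -0.002, -0.578]
contact_force: [-1.3, -1.1, 7.9]
grip_width: 0.0214
```

View pics/g3.png

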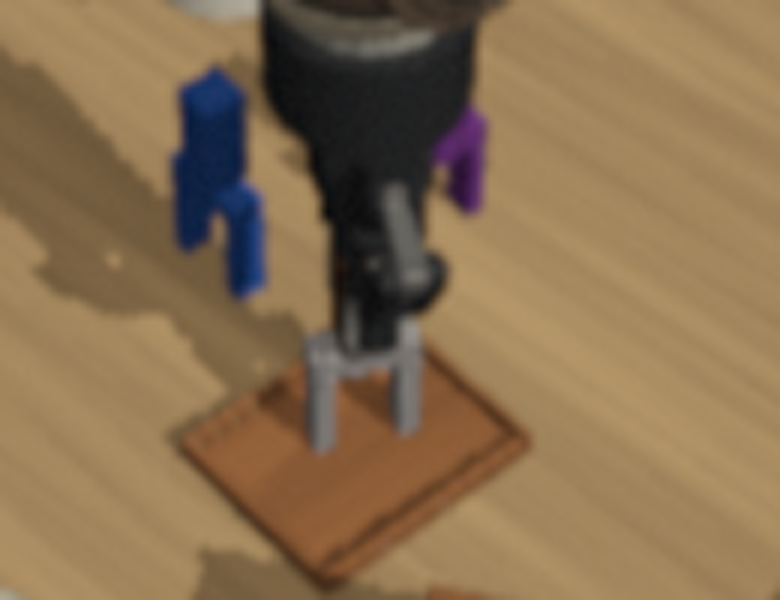

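```bash
python3 -m pendant '[{"dx":0,"dy":0,"dz":0.03,"ax":0,"ay":0,"az":0},{"dx":0,"dy":0,"dz":0.05,"ax":0,"ay":0,"az":0},{"dx":0,"dy":0,"dz":0.05,"ax":0,"ay":0,"az":0},{"dx":0.01,"dy":-0.02,"dz":0.04,"ax":0,"ay":0,"az":0.1},{"dx":0.02,"dy":-0.04,"dz":0,"ax":0,"ay":0,"az":0.15}]' && python3 -m pendant '[{"dx":0.02,"dy":-0.04,"dz":0,"ax":0,"ay":0,"az":0.15},{"dx":0.02,"dy":-0.04,"dz":0,"ax":0,"ay":0,"az":0.15},{"dx":0.02,"dy":-0.04,"dz":0,"ax":0,"ay":0,"az":0.15},{"dx":0.02,"dy":-0.04,"dz":0,"ax":0,"ay":0,"az":0.15},{"dx":0.016,"dy":-0.027,"dz":0,"ax":0,"ay":0,"az":0.13}]' && python3 -m pendant '[{"dx":0,"dy":0,"dz":0,"ax":0,"ay":0,"az":0},{"dx":0,"dy":0,"dz":0,"ax":0,"ay":0,"az":0}]'
python3 - <<'E'
from ov import *
s=snapshot("scene");t=snapshot("top");np.save("s2.npy",s);np.save("t2.npy",t)
o=arm.get_obs();p=o["tool_pos"];print(o["clock"],p,o["ee_rot"],o["grip_width"])
f=[p[0],p[1],p[2]-.070,o["ee_rot"][2]]
draw("scene",s,(80,240,60,200),4,[(FORK,f,(0,255,0))],"pics/k1.png")
draw("top",t,(330,510,50,200),4,[(FORK,f,(0,255,0))],"pics/k2.png")
E
```

```text
clock: 4.3
tool_pos: [0.5095, -0.0649, 0.2451]
ee_rot: [-3.141, -0.006, -0.322]
contact_force: [1.0, 0.0, -2.1]
grip_width: 0.0212
clock: 4.92
tool_pos: [0.6049, -0.2536, 0.2414]
ee_rot: [3.141, 0.0, 0.406]
contact_force: [-1.0, 0.4, -2.0]
grip_width: 0.0216
clock: 5.18
tool_pos: [0.6041, -0.2513, 0.2413]
ee_rot: [-3.141, 0.0, 0.4]
contact_force: [-0.2, -0.5, -1.5]
grip_width: 0.0214
5.275 [ 0.60428502 -0.25099529  0.24163428] [-3.14157335e+00  2.11508257e-05  4.01497922e-01] 0.021350471033048844
```

View pics/k1.png

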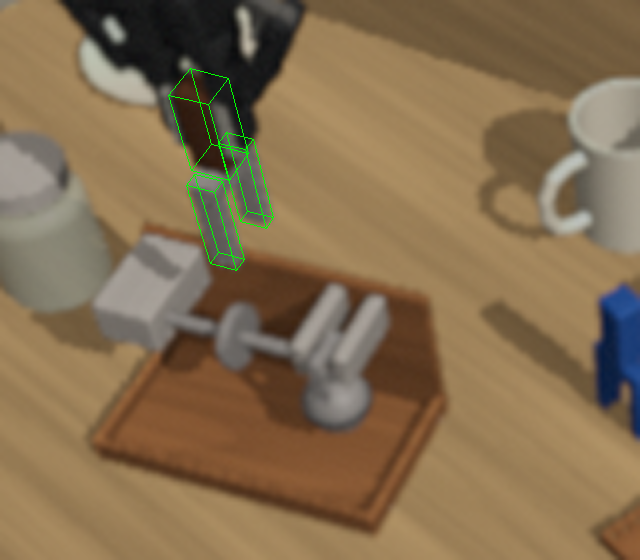

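View pics/k2.png

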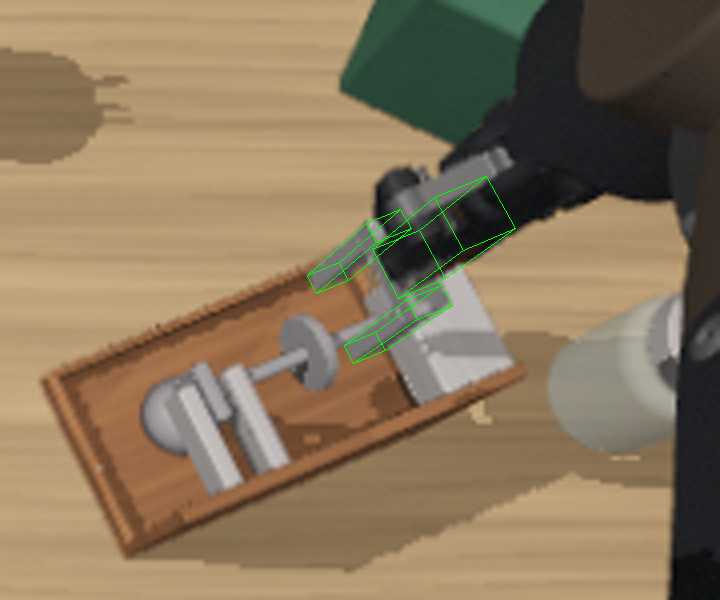

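```bash
python3 -m pendant '[{"dx":0,"dy":0,"dz":-0.035,"ax":0,"ay":0,"az":0},{"dx":0,"dy":0,"dz":-0.03,"ax":0,"ay":0,"az":0},{"dx":0,"dy":0,"dz":-0.01,"ax":0,"ay":0,"az":0},{"dx":0,"dy":0,"dz":0,"ax":0,"ay":0,"az":0}]'
python3 - <<'E'
from ov import *
s=snapshot("scene");t=snapshot("top")
o=arm.get_obs();p=o["tool_pos"];print(o["clock"],p,o["ee_rot"],o["grip_width"])
f=[p[0],p[1],p[2]-.070,o["ee_rot"][2]]
draw("scene",s,(90,200,90,190),6,[(FORK,f,(0,255,0))],"pics/l1.png")
draw("top",t,(330,470,80,200),5,[(FORK,f,(0,255,0))],"pics/l2.png")
E
```

```text
clock: 5.78
tool_pos: [0.6047, -0.2516, 0.1666]
ee_rot: [-3.142, 0.0, 0.402]
contact_force: [0.5, 0.3, -1.0]
grip_width: 0.0216
5.875 [ 0.60508878 -0.2519471   0.16765128] [ 3.14010532e+00 -1.14162678e-03  4.01867445e-01] 0.021508076109585928
```

View pics/l1.png

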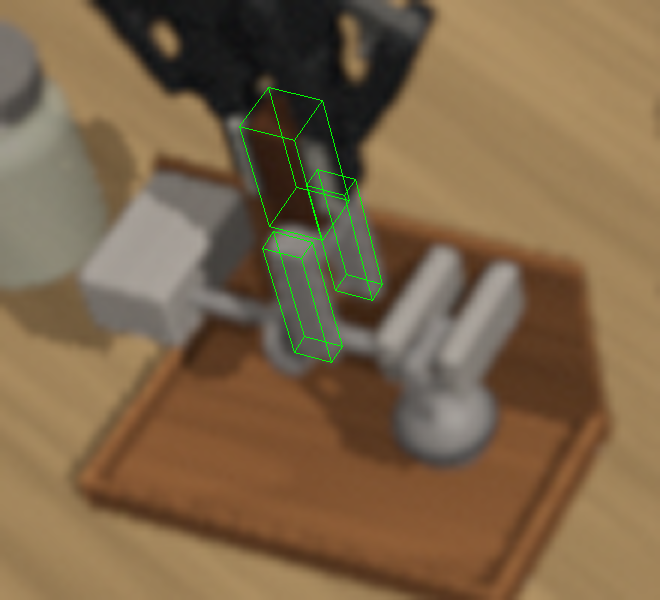

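View pics/l2.png

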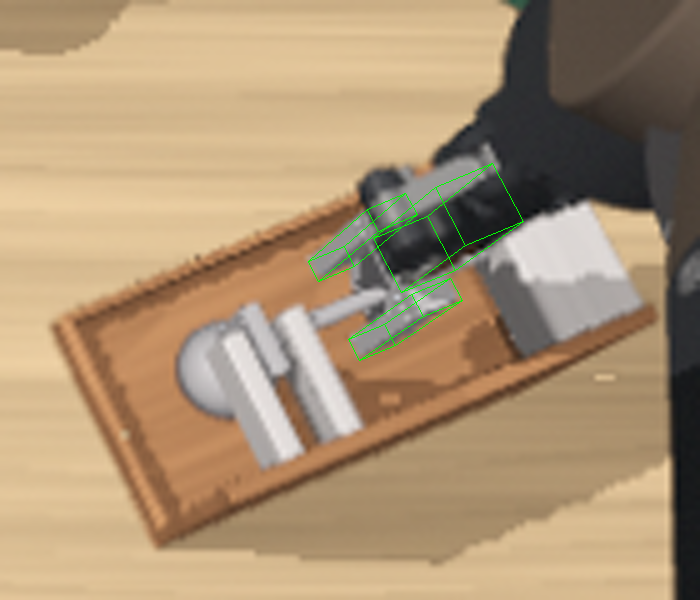

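```bash
python3 -m pendant '[{"dx":0,"dy":0,"dz":-0.014,"ax":0,"ay":0,"az":0},{"dx":0,"dy":0,"dz":-0.014,"ax":0,"ay":0,"az":0},{"dx":0,"dy":0,"dz":-0.014,"ax":0,"ay":0,"az":0},{"dx":0,"dy":0,"dz":0,"ax":0,"ay":0,"az":0}]'
python3 - <<'E'
from ov import *
s=snapshot("scene");t=snapshot("top")
o=arm.get_obs();p=o["tool_pos"];print(o["clock"],p,o["contact_force"])
f=[p[0],p[1],p[2]-.070,o["ee_rot"][2]]
crop(s,90,200,90,190,6,"pics/m1.png")
crop(t,330,470,80,200,5,"pics/m2.png")
E
```

```text
clock: 6.38
tool_pos: [0.6041, -0.2517, 0.1227]
ee_rot: [-3.14, 0.002, 0.402]
contact_force: [-0.0, -0.7, -1.7]
grip_width: 0.0212
6.475 [ 0.60467684 -0.25199332  0.12417531] [-0.2868472  -0.23408933 -0.72967365]
```

View pics/m1.png

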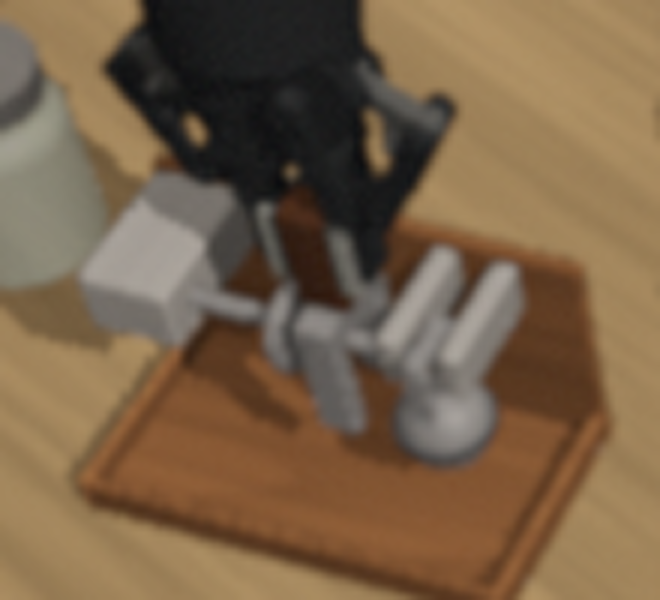

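View pics/m2.png

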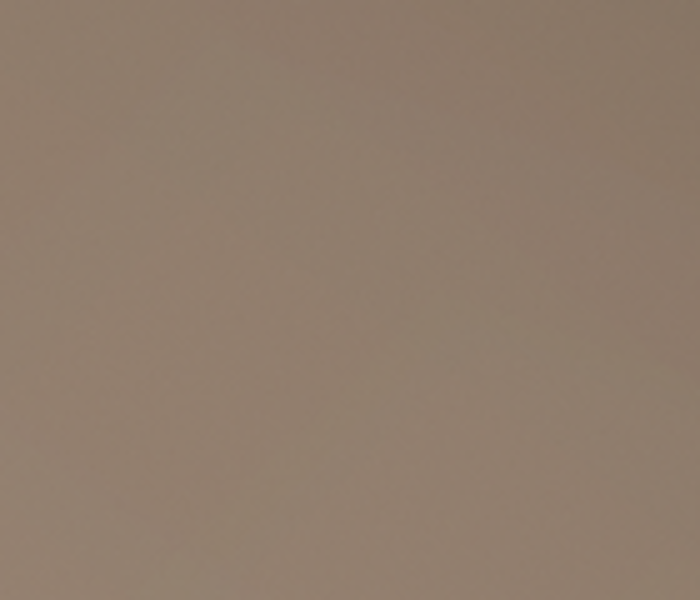

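```bash
python3 -m pendant '[{"dx":0.002,"dy":-0.0046,"dz":0,"ax":0,"ay":0,"az":0},{"dx":0.002,"dy":-0.0046,"dz":0,"ax":0,"ay":0,"az":0},{"dx":0.002,"dy":-0.0046,"dz":0,"ax":0,"ay":0,"az":0},{"dx":0.002,"dy":-0.0046,"dz":0,"ax":0,"ay":0,"az":0},{"dx":0,"dy":0,"dz":0,"ax":0,"ay":0,"az":0}]' && python3 -m pendant '[{"dx":0.002,"dy":-0.0046,"dz":0,"ax":0,"ay":0,"az":0},{"dx":0.002,"dy":-0.0046,"dz":0,"ax":0,"ay":0,"az":0},{"dx":0,"dy":0,"dz":0,"ax":0,"ay":0,"az":0}]'
python3 - <<'E'
from ov import *
s=snapshot("scene")
o=arm.get_obs();print(o["clock"],o["tool_pos"],o["contact_force"])
crop(s,90,200,90,190,6,"pics/n1.png")
E
```

```text
clock: 7.1
tool_pos: [0.6127, -0.2706, 0.1243]
ee_rot: [3.142, 0.0, 0.401]
contact_force: [-1.0, 2.2, -0.1]
grip_width: 0.0215
clock: 7.48
tool_pos: [0.6167, -0.2799, 0.1243]
ee_rot: [3.141, -0.0, 0.402]
contact_force: [-1.5, 3.2, 0.2]
grip_width: 0.0214
7.525 [ 0.61661954 -0.27973448  0.1242601 ] [-1.38756925  2.32827364  0.34166093]
```

View pics/n1.png

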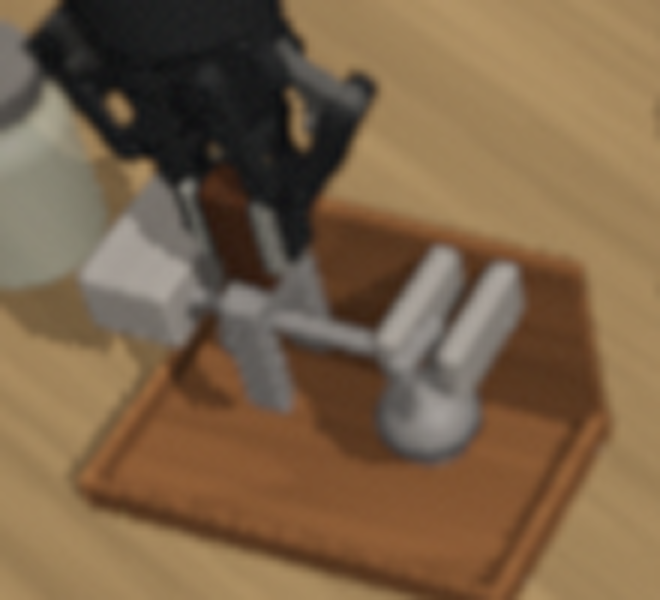

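```bash
python3 -m pendant '[{"dx":0.002,"dy":-0.0046,"dz":0,"ax":0,"ay":0,"az":0},{"dx":0.002,"dy":-0.0046,"dz":0,"ax":0,"ay":0,"az":0},{"dx":0,"dy":0,"dz":0,"ax":0,"ay":0,"az":0},{"dx":0,"dy":0,"dz":0,"ax":0,"ay":0,"az":0},{"dx":0,"dy":0,"dz":0,"ax":0,"ay":0,"az":0}]'
python3 - <<'E'
from ov import *
s=snapshot("scene")
o=arm.get_obs();print(o["clock"],o["tool_pos"],o["contact_force"])
crop(s,90,200,90,190,6,"pics/n2.png")
E
```

```text
clock: 8.15
tool_pos: [0.6205, -0.2886, 0.1243]
ee_rot: [-3.141, 0.0, 0.402]
contact_force: [-3.6, 2.7, 0.3]
grip_width: 0.0211
8.2 [ 0.62047803 -0.28859894  0.1242407 ] [-2.23914534  2.73595644 -1.41082837]
```

View pics/n2.png

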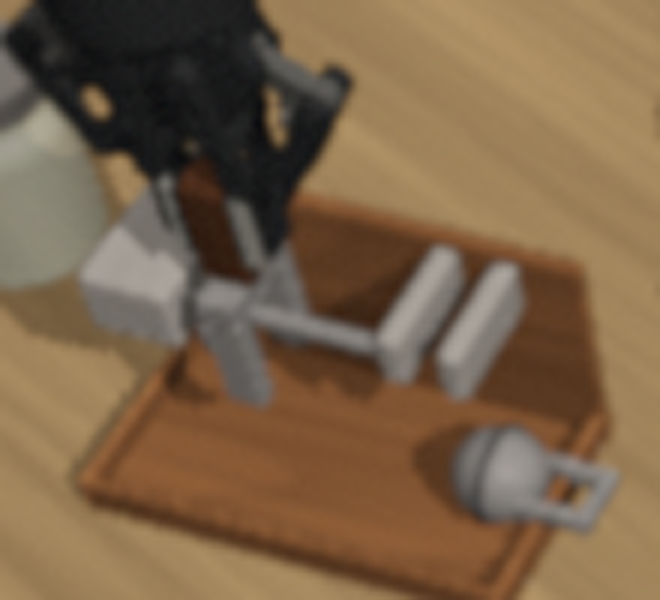

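```bash
python3 -m pendant '[{"dx":-0.003,"dy":0.007,"dz":0,"ax":0,"ay":0,"az":0},{"dx":-0.003,"dy":0.007,"dz":0,"ax":0,"ay":0,"az":0},{"dx":-0.003,"dy":0.007,"dz":0,"ax":0,"ay":0,"az":0},{"dx":-0.003,"dy":0.007,"dz":0,"ax":0,"ay":0,"az":0},{"dx":-0.003,"dy":0.007,"dz":0,"ax":0,"ay":0,"az":0}]' && python3 -m pendant '[{"dx":0,"dy":0.001,"dz":0,"ax":0,"ay":0,"az":0},{"dx":0,"dy":0,"dz":0,"ax":0,"ay":0,"az":0}]'
python3 - <<'E'
from ov import *
s=snapshot("scene")
o=arm.get_obs();print(o["clock"],o["tool_pos"],o["contact_force"])
crop(s,90,200,90,190,6,"pics/n3.png")
E
```

```text
clock: 8.82
tool_pos: [0.6058, -0.2535, 0.1246]
ee_rot: [3.14, -0.001, 0.402]
contact_force: [-0.2, 0.2, -1.3]
grip_width: 0.0217
clock: 9.07
tool_pos: [0.6059, -0.2529, 0.1245]
ee_rot: [3.141, -0.0, 0.402]
contact_force: [0.2, -0.5, -1.7]
grip_width: 0.0211
9.125 [ 0.60579885 -0.25297793  0.1244384 ] [-0.28054494 -0.26330454 -1.31709356]
```

View pics/n3.png

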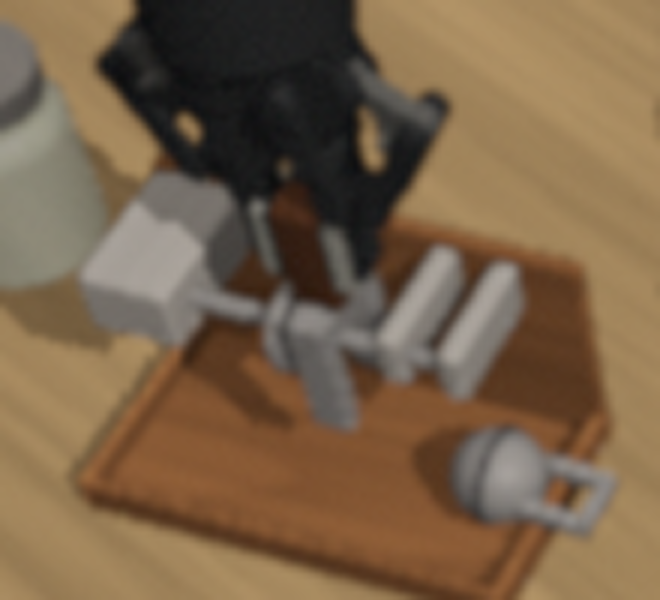

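```bash
python3 -m pendant '[{"dx":0,"dy":0.001,"dz":0.02,"ax":0,"ay":0,"az":0},{"dx":0,"dy":0,"dz":0.04,"ax":0,"ay":0,"az":0},{"dx":0,"dy":0,"dz":0.05,"ax":0,"ay":0,"az":0},{"dx":-0.017,"dy":0.027,"dz":0.01,"ax":0,"ay":0,"az":-0.13},{"dx":-0.02,"dy":0.04,"dz":0,"ax":0,"ay":0,"az":-0.15}]' && python3 -m pendant '[{"dx":-0.02,"dy":0.04,"dz":0,"ax":0,"ay":0,"az":-0.15},{"dx":-0.02,"dy":0.04,"dz":0,"ax":0,"ay":0,"az":-0.15},{"dx":-0.02,"dy":0.04,"dz":0,"ax":0,"ay":0,"az":-0.15},{"dx":-0.02,"dy":0.04,"dz":0,"ax":0,"ay":0,"az":-0.15},{"dx":-0.01,"dy":0.02,"dz":0,"ax":0,"ay":0,"az":-0.1}]' && python3 -m pendant '[{"dx":0,"dy":0,"dz":-0.02,"ax":0,"ay":0,"az":0},{"dx":0,"dy":0,"dz":0,"ax":0,"ay":0,"az":0},{"dx":0,"dy":0,"dz":0,"ax":0,"ay":0,"az":0}]'
python3 - <<'E'
from ov import *
s=snapshot("scene")
o=arm.get_obs();p=o["tool_pos"];print(o["clock"],p,o["ee_rot"])
f=[p[0],p[1],p[2]-.070,o["ee_rot"][2]]
draw("scene",s,(200,320,70,220),4,[(FORK,f,(0,255,0))],"pics/o1.png")
E
```

```text
clock: 9.75
tool_pos: [0.5685, -0.185, 0.2453]
ee_rot: [3.14, -0.002, 0.116]
contact_force: [-0.0, 0.7, -1.2]
grip_width: 0.0214
clock: 10.38
tool_pos: [0.4778, -0.0033, 0.2446]
ee_rot: [-3.141, -0.0, -0.581]
contact_force: [0.3, 0.3, -1.3]
grip_width: 0.0214
clock: 10.75
tool_pos: [0.479, -0.0051, 0.2248]
ee_rot: [-3.142, -0.0, -0.579]
contact_force: [0.3, -0.6, -1.6]
grip_width: 0.0213
10.8 [ 0.47906545 -0.00507493  0.22488804] [-3.14135404e+00 -7.50359549e-04 -5.78652787e-01]
```

View pics/o1.png

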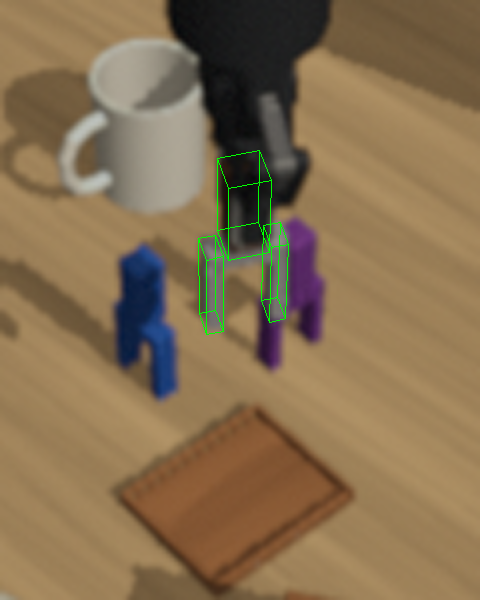

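```bash
python3 -m pendant '[{"dx":0,"dy":0,"dz":-0.05,"ax":0,"ay":0,"az":0},{"dx":0,"dy":0,"dz":-0.05,"ax":0,"ay":0,"az":0},{"dx":0,"dy":0,"dz":-0.03,"ax":0,"ay":0,"az":0},{"dx":0,"dy":0,"dz":-0.015,"ax":0,"ay":0,"az":0},{"dx":0,"dy":0,"dz":0,"ax":0,"ay":0,"az":0}]' && python3 -m pendant '[{"dx":0,"dy":0,"dz":-0.003,"ax":0,"ay":0,"az":0},{"dx":0,"dy":0,"dz":-0.003,"ax":0,"ay":0,"az":0},{"dx":0,"dy":0,"dz":0,"ax":0,"ay":0,"az":0}]'
```

```text
clock: 11.42
tool_pos: [0.4787, -0.005, 0.0789]
ee_rot: [3.141, 0.001, -0.579]
contact_force: [0.5, -1.0, -0.9]
grip_width: 0.0213
clock: 11.8
tool_pos: [0.4787, -0.0048, 0.0736]
ee_rot: [-3.141, -0.0, -0.578]
contact_force: [0.5, -0.0, -1.5]
grip_width: 0.0214
```

```bash
python3 -m pendant '[{"dx":0,"dy":0,"dz":-0.001,"ax":0,"ay":0,"az":0},{"dx":0,"dy":0,"dz":-0.001,"ax":0,"ay":0,"az":0},{"dx":0,"dy":0,"dz":0,"ax":0,"ay":0,"az":0}]'
```

```text
clock: 12.18
tool_pos: [0.4788, -0.0047, 0.0722]
ee_rot: [-3.141, -0.001, -0.578]
contact_force: [-2.3, 1.8, 13.4]
grip_width: 0.0211
```

```bash
python3 -m pendant '[{"dx":0,"dy":0,"dz":0.0005,"ax":0,"ay":0,"az":0},{"dx":0,"dy":0,"dz":0,"ax":0,"ay":0,"az":0}]' && python3 -m pendant '[{"dx":0,"dy":0,"dz":0,"ax":0,"ay":0,"az":0},{"dx":0,"dy":0,"dz":0,"ax":0,"ay":0,"az":0},{"dx":0,"dy":0,"dz":0,"ax":0,"ay":0,"az":0},{"dx":0,"dy":0,"dz":0,"ax":0,"ay":0,"az":0}]' 0.06
python3 - <<'E'
from ov import *
s=snapshot("scene")
crop(s,200,330,120,220,6,"pics/p1.png")
E
```

```text
clock: 12.42
tool_pos: [0.4788, -0.0047, 0.0722]
ee_rot: [-3.141, -0.001, -0.578]
contact_force: [-0.5, 0.9, 9.2]
grip_width: 0.0214
clock: 12.92
tool_pos: [0.4786, -0.0047, 0.0717]
ee_rot: [3.141, 0.0, -0.578]
contact_force: [0.6, 0.4, -0.1]
grip_width: 0.0601
```

View pics/p1.png

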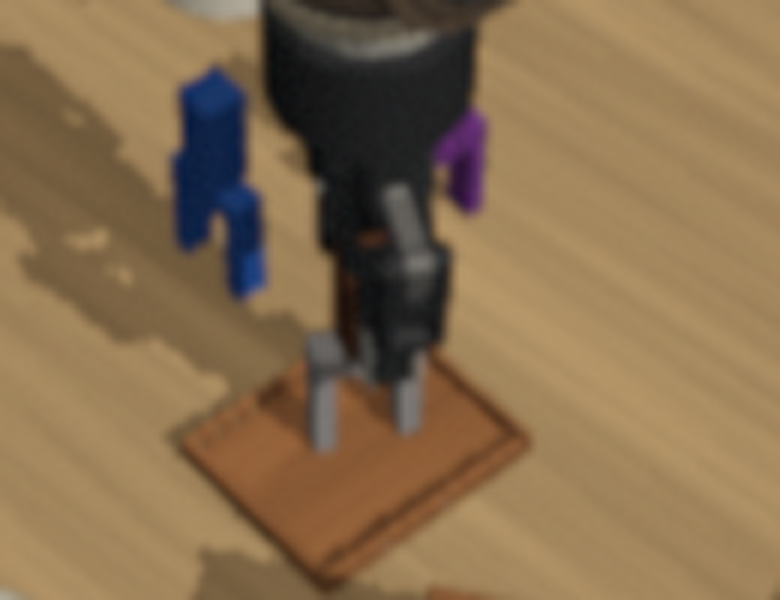

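Fork stands on its prongs, fingers clear. I raise straight up and then move aside so both cameras can see.

```bash
python3 -m pendant '[{"dx":0,"dy":0,"dz":0.03,"ax":0,"ay":0,"az":0},{"dx":0,"dy":0,"dz":0.04,"ax":0,"ay":0,"az":0},{"dx":0,"dy":0,"dz":0.05,"ax":0,"ay":0,"az":0},{"dx":0,"dy":0,"dz":0.05,"ax":0,"ay":0,"az":0},{"dx":0.01,"dy":-0.04,"dz":0,"ax":0,"ay":0,"az":0.09}]' && python3 -m pendant '[{"dx":-0.02,"dy":-0.057,"dz":0,"ax":0,"ay":0,"az":0.09},{"dx":-0.02,"dy":-0.057,"dz":0,"ax":0,"ay":0,"az":0.09},{"dx":-0.02,"dy":-0.057,"dz":0,"ax":0,"ay":0,"az":0.09},{"dx":-0.02,"dy":-0.057,"dz":0,"ax":0,"ay":0,"az":0.09},{"dx":-0.01,"dy":-0.057,"dz":0,"ax":0,"ay":0,"az":0.1}]' && python3 -m pendant '[{"dx":-0.03,"dy":-0.05,"dz":0,"ax":0,"ay":0,"az":0.09},{"dx":-0.03,"dy":-0.05,"dz":0,"ax":0,"ay":0,"az":0.09},{"dx":-0.03,"dy":-0.05,"dz":0,"ax":0,"ay":0,"az":0.09},{"dx":-0.03,"dy":-0.04,"dz":0,"ax":0,"ay":0,"az":0.09},{"dx":0,"dy":0,"dz":0,"ax":0,"ay":0,"az":0}]'
python3 - <<'E'
from ov import *
s=snapshot("scene");t=snapshot("top")
cv2.imwrite("pics/q1.png",s[:,:,::-1]);cv2.imwrite("pics/q2.png",t[:,:,::-1])
np.save("s9.npy",s);np.save("t9.npy",t)
for n in("scene","top"):
  for th in("fork_tool","infuser_ball","infuser_long"):
    for r in spotter.regions_of(th,n): print(n,th,round(r["confidence"],2),r["position"])
E
```

```text
clock: 13.6
tool_pos: [0.4895, -0.044, 0.2455]
ee_rot: [-3.14, -0.006, -0.484]
contact_force: [1.5, -0.5, -0.6]
grip_width: 0.0602
clock: 14.22
tool_pos: [0.3974, -0.3315, 0.242]
ee_rot: [3.141, -0.0, -0.026]
contact_force: [0.7, 0.4, -0.6]
grip_width: 0.0599
clock: 14.85
tool_pos: [0.2765, -0.5219, 0.2412]
ee_rot: [-3.141, 0.0, 0.329]
contact_force: [0.6, 1.0, -0.8]
grip_width: 0.0598
scene fork_tool 0.8 [237.1, 149.2]
scene fork_tool 0.74 [270.9, 144.7]
scene fork_tool 0.63 [261.2, 177.7]
scene infuser_ball 0.72 [173.6, 172.6]
scene infuser_long 0.77 [334.0, 269.1]
top fork_tool 0.82 [327.1, 218.8]
top fork_tool 0.79 [268.2, 205.1]
top fork_tool 0.61 [300.2, 260.1]
top infuser_ball 0.96 [358.4, 161.7]
```

View pics/q1.png

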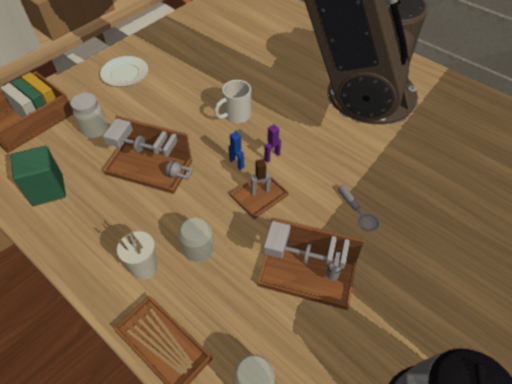

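View pics/q2.png

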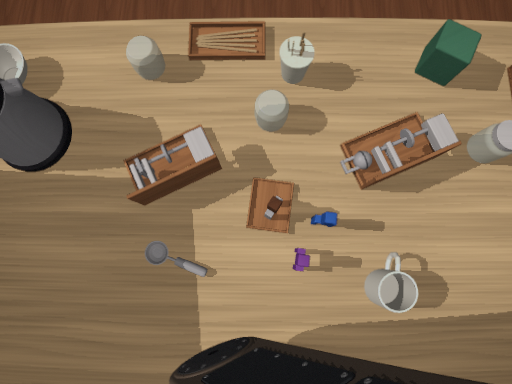

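```bash
python3 - <<'E'
from ov import *
s=np.load("s9.npy");t=np.load("t9.npy")
X,e=tri([172.5,168.8],[362,160]);print(X,e,R.from_euler("z",-.4014).apply(X-[.6094,-.2641,0]))
s0=np.load("scene0.npy")
a=[cv2.resize(i[v0:v1,u0:u1,::-1],(380,270),interpolation=cv2.INTER_CUBIC) for i,(u0,u1,v0,v1) in [(s0,(222,300,150,206)),(s,(222,300,150,206)),(s0,(300,378,225,281)),(s,(300,378,225,281))]]
cv2.imwrite("pics/r.png",np.vstack([np.hstack(a[:2]),np.hstack(a[2:])]))
print(arm.get_obs()["clock"])
E
```

```text
[ 0.58370565 -0.19784686  0.0250581 ] 0.26940811125305686 [0.00223356 0.07102598 0.0250581 ]
15.25
```

View pics/r.png

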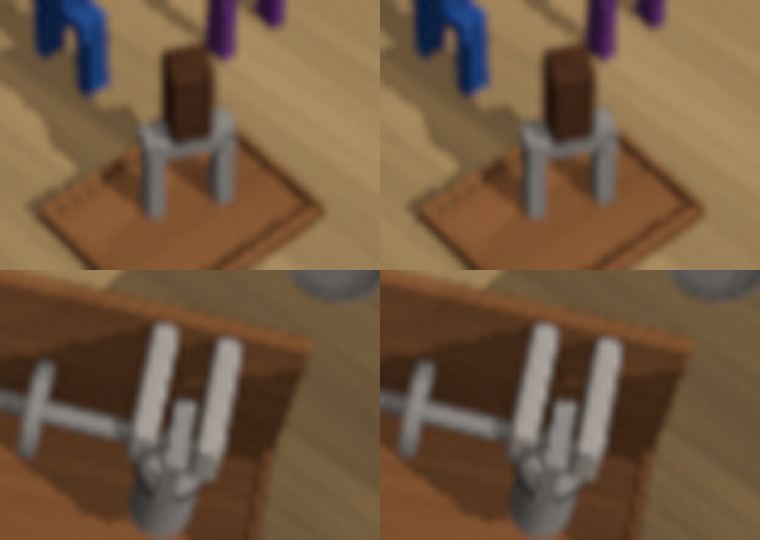

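Before and after views match: the fork is upright at its place (scene 261,177) and the long infuser still hangs (334,269). The ball lies in its tray at stand (2, 71, 25) mm.

```bash
python3 - <<'E'
from h import *
print(arm.job_done()); print(arm.get_obs()["clock"])
E
```

```text
the job is handed in; nothing more can be done
None
the job is handed in; nothing more can be done
```

I handed the job in at about 15 s of the 51 s allowed; no verdict was reported. The steel fork with the dark handle pushed the collar until the ball infuser dropped. It is now back in its tray.

**Push:** I gripped the handle and lowered the fork astride the bar between collar and lug. About 40 mm of fork travel gave about 30 mm of collar travel, against roughly 2.5–4.5 N. I let the bar spring back before lifting out. The fork carried the push; pictures and force readings showed no sign of the fingers touching the stand or the ball.

**Last checks:**
- **Ball infuser:** it lies in its own tray at about (2, 71, 25) mm in the stand's frame, inside the limits. Its eye rests on the tray rim. It looked the same about 1 s after the drop, but I did not measure its speed.
- **Fork:** it stands upright and released at its old place, and the before and after crops match.
- **Long infuser:** it still hangs where it was, going by the scene camera. The networks missed it in the last top view, though it is visible there.
- **Gripper:** it is empty and clear of everything.

**Disagreements:**
- The outline fit of the ball stand was off by up to about 3 px at some tray corners. The collar and ball, each located from both cameras, agreed with it to about 1–2 mm.
- The fork's prong height fitted about 2 mm below the work surface, which is within the calibration error, so I felt for the tray floor by contact force when putting it back.

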